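Seat a lens barrel in its V-block and swing the clamp strap over it

ROBOT

A 6-joint arm with a two-finger parallel gripper is mounted at the origin on a cart in front of the work surface, level with it; the furniture and walls round the work are solid. World frame = base frame: x ahead of the robot, y to its left, z up, the work surface at z = 0. Lengths are in mm, angles in degrees, forces in N, time in s.
With the tool pointing down it reaches from about 350 to 775 mm from the base axis. Payload 7.3 kg.
Tool frame: the origin (TCP) lies on the centre line of the jaws, within the pads' length; the fingertips stand 19 mm ahead of it and the grasp point (between the pads) is the TCP; z points along the fingers, y is the direction in which the jaws open and shut (so a half turn about z gives the same grasp; the last joint's range is limited). The gripper opens to 92 mm and grips with 3 to 60 N. Pads are 19 mm wide; open, the fingers measure 130 mm over their backs; the gripper's body (75 mm by 190 mm) begins 47 mm behind the grasp point.
Start: joints at [63.885, 19.595, 87.324, -0, 73.075, -8.365], TCP at [160.04, 500.03, 245.741] pointing down, gripper open.
Joint ranges: [-145.02, 145.02], [-44.19, 115.74], [2.07, 154.8], [-57.11, 237.11], [16.16, 152.29], [-177.93, 177.93]. Speed limits (degrees/s): [147.25, 147.25, 180, 180, 180, 180].

INTERFACE

Orientations are given as a 3x3 rotation matrix whose columns are the frame's x, y, z axes.
In Python, from cell import bot gives the robot as it stands. The module is installed in compiled form; this text tells all that it offers.
- The arm moves only by the tool send_rows, never from a script. Its argument "series" is a list of rows, each a list of 6 numbers: the shift along the tool's x, y, z in mm, then the turn, a rotation vector about the tool's x, y, z in rad. In form: [[x, y, z, rx, ry, rz], ...]. A call has 1 to 12 rows; each row is the pose to reach, as a shift and turn from the pose commanded when the call began, along the tool's axes at that moment; what a row does not reach only later rows make up. A row lasts 1/10 s, in which the tool goes at most 50 mm and 8.59 degrees, less where a joint would pass 70% of its speed; a pose out of reach is approached as far as the arm can. A call with a gripper value outside its range is refused whole. "hand" is the opening in per cent of the stroke, from 0 (shut) to 100 (fully open), set as the call begins (left out, the last holds). The fingers move at their own pace and stop on an object; "newtons" is the grip in N (left out, the last holds). Time passes only in rows, so rows that repeat a pose let the fingers close. It gives the time, the measured TCP pose, the force and the opening at its end, in the units of the state.
- bot.get_state(): the state, without advancing time (a new reading comes with each control period).
- bot.capture(name): name is "scene" or "top" or "wrist"; returns the picture (480x640x3 uint8, red, green, blue); there is no depth.
- bot.camera_info(name): a dict with "fx", "fy", "cx", "cy" (pixels), "R" (3x3) and "t" (3): a world point X has camera coordinates R X + t. Camera axes: x right, y down, z forward; pixel columns grow to the right and rows downward; lengths in mm; the calibration is good to about 2 mm. A picture is of the moment at which its call begins: read the wrist's pose just before it. camera_info takes no time and is no camera call; for the wrist camera it gives the pose at the moment of the call.
- bot.job_done(): hands the job in, once; it reports no verdict.
Trained networks look in the newest picture that a camera, given by its name, has taken for a name from the list of things; names that differ only in an ending like _2 or _b are one class to them, and where a whole thing is asked for, a point or a joint stands for the part that bears it (a point fixed in the world has none). Each returns a list of dicts, best first, with "conf" (0 to 1); they miss things now and then, are a little off and sometimes report something else, mostly with a low value. They report only what shows in the picture. A call takes as long as a camera call. They do not tell look-alikes from the thing itself.
- bot.spot_in(camera, thing): "uv" ([column, row] in pixels, amid what is visible of it).
The state is a dict: "time": time; "qpos": joint angles; "joint_vel": joint speeds; "joint_efforts": joint torques, N m; "tool_pos": TCP position; "tool_rot": TCP orientation; "force": force on the tool from outside, world axes, zero at the start; "wrist_torque": the same for the moment, N m; "gripper_width": opening from 0.0 (shut) to 1.0 (fully open).
Only numpy, scipy, OpenCV 4.12 (cv2) and the standard library are available. Lean on these libraries where they do the work, as an engineer would, in place of code of your own. Each camera call takes 0.05 s, during which the arm holds its last target. There are 200 camera calls.

TASK

Without lifting the lens barrel, roll it across the deck into the V-block, then slide it along the V until its end just touches the depth stop; the stop is already set, so do not shift it. Finally swing the open strap over and press it down, stiff as its hinge is, until it bears on the barrel.

Things in the scene. Friction and masses are not known exactly. Their poses are not given: they have to be found in the camera images.
- cradle: Fixture fixed to the bench: dark base plate (own x -87 to 63, y -115 to 105 mm, 12 thick) with an aluminium V-block. Origin on the bench under the bottom of the V; z up, y along the V, +x away from the robot's side. Own mm: 90-degree V, bottom at x 0, z 16, y -75 to 60; near edge x -17, z 33; far edge x 27, z 43. Seated barrel's axis: x 0, z 44.3. Free space beyond the V's -y end.
- deck (a point): Middle of the flat level deck on the robot's side of the V, on its top, 33 mm over the bench. In the cradle's frame the deck runs x -81 to -17 mm (where it meets the V's near edge), y -105 to 60; a lip along its robot side (x -85 to -81) rises to 38 mm.
- barrel_center (a point): Centre of the lens barrel, a loose plain aluminium cylinder, 40 mm diameter, 140 long, flat ends, thin dark rings, 0.17 to 0.35 kg. Own y along its axis (ends at y -70 and +70), roughly along the cradle's y. It starts on the deck, axis 53 mm over the bench, up to 0.11 rad skew to the V, and rolls freely. Once in the V, about 2 to 4 N slide it along.
- barrel: The same lens barrel; origin on its surface beside the middle, turning as it rolls: use barrel_center instead.
- end_stop: Depth stop: dark upright plate 40 mm wide, 38 high, on a rail at the +y end of the V, set differently each time. Origin mid-face, at the seated barrel's axis height; axes as the cradle's, face looks to own -y. Only friction holds it: it slips along +y if pushed with more than about 15 N. The barrel touches it when the barrel's centre is at own y -70 mm.
- strap (a joint): Angle q of the clamp strap, rad: 0 = level, closed on the seated barrel; pi/2 = upright; starts leaning back at 1.75 to 1.98 (limit 2.02). Stiff friction hinge: it takes about 6 N at the free end to swing, and the strap stays wherever it is left. At 0 its underside bears on the top of the seated barrel; at 0.03 it is still 1.3 mm off it.
- strap_hinge (a point): Strap's hinge axis, mid-width, parallel to the cradle's y, at cradle x 42, y 0, z 68.3 mm. In the cradle's xz plane the strap points from here along (-cos q, sin q); its outer face (upper when closed) looks along (sin q, cos q). Two ears beside it: cradle x 33 to 51, y 19 to 29 either side, up to z 77.
- strap_press (a point): Point on the outer face of the steel strap, 72 mm from the hinge axis. The strap is 30 mm wide (y), 8 mm thick, 90 mm long, hinge axis in mid-thickness; own -x runs from hinge to free end, own z out of the outer face.
- strap_bar (a point): Middle of the black crossbar (12 mm diameter, 38 long, along y) at the strap's free end, 87 mm from the hinge, 16 mm from the strap's mid-plane on its outer side; it keeps a finger pushing on the outer face from slipping off the end.
Not all that is in view belongs to the job. What is shaped like the barrel but green is not meant.

How it is judged (in metres and radians):
On the way, in this order (a step that is already met when the one before it is completed fails the run):
1. the barrel lies centred in the V (x of barrel_center in the frame of cradle between -0.0025 and 0.0025 m and z of barrel_center in the frame of cradle between 0.0418 and 0.0468 m and angle between the y axis of barrel_center and the y axis of cradle, either way round below 0.03 rad), for 0.2 s.
2. in the V, its end touches the depth stop (all of step 1 and y of barrel_center in the frame of end_stop above -0.0715 m), for 0.2 s.
3. the strap is shut on the barrel (value of joint strap below 0.03 rad), for 0.2 s.
At the end, for the whole second after the job is handed in: The barrel lies at rest in the V (axis within 2.5 mm of the seated line across and in height, within 0.03 rad of the V's direction), its end within 1.5 mm of the depth stop, the stop within 3 mm of where it was set, and the strap is shut on the barrel (angle below 0.03 rad and above -0.04 rad) (all of step 2 and value of joint strap between -0.04 and 0.03 rad and distance of end_stop from where it was at the start of the episode below 0.003 m and linear speed of barrel below 0.01 m/s); the robot touches nothing.
It fails at once if the depth stop is shifted by more than 3 mm (distance of end_stop from where it was at the start of the episode above 0.003 m).
It fails at once if the barrel is lifted (centre more than 20 mm above its height on the deck) (height (world z) of barrel_center above 0.073 m).
It fails at once if the barrel falls off the cradle (height (world z) of barrel_center below 0.035 m).
It also fails if it takes over 62 s, if anything falls off the work surface, if the arm or the gripper's body presses on something with over 40 N, if the wrist force passes 120 N, or if a joint passes its speed limit or range.

## Working session

There is one attempt and no reset: what is moved stays moved. The work goes in short steps, Python scripts to look and compute and a tool call to move; the robot and the scene stay as the last step left them, time stands still between calls to the robot, and variables do not carry over. Pictures are saved under pics/ and viewed, about 8 in all and at most 12, crops included, and the job is handed in when it is done.

Besides the shell and the picture viewer there is one more tool, called after "Call:" as name(argument=value, ...), one argument or row to a line, values as JSON. send_rows: Moves the arm, as the interface text tells. Its arguments: {"type":"object","properties":{"series":{"type":"array"},"hand":{"type":"number"},"newtons":{"type":"number"}},"required":["series"]}

```bash
mkdir -p pics; python3 - <<'E'
from cell import bot
import cv2,numpy as np
for n in("scene","top"):
    im=bot.capture(n); cv2.imwrite(f"pics/{n}0.png",im[:,:,::-1])
    for t in("cradle","barrel","end_stop","strap","strap_bar","deck"):
        try: print(n,t,[(np.round(d["uv"]).tolist(),round(d["conf"],2)) for d in bot.spot_in(n,t)][:3])
        except Exception as e: print(t,e)
    c=bot.camera_info(n); print({k:np.round(v,3).tolist() for k,v in c.items()})
s=bot.get_state(); print(s["time"],s["tool_pos"],np.round(s["tool_rot"],3).tolist(),s["gripper_width"])
E
```

```text
scene cradle [([314.0, 271.0], 0.59)]
scene barrel [([340.0, 371.0], 0.77), ([298.0, 148.0], 0.63), ([322.0, 248.0], 0.58)]
scene end_stop [([320.0, 282.0], 0.51), ([324.0, 250.0], 0.36)]
scene strap [([291.0, 251.0], 0.48)]
scene strap_bar [([323.0, 251.0], 0.57), ([289.0, 254.0], 0.51)]
scene deck [([316.0, 273.0], 0.89)]
{'fx': 549.125, 'fy': 549.125, 'cx': 312.028, 'cy': 230.018, 'R': [[-0.961, 0.276, -0.019], [0.225, 0.74, -0.634], [-0.161, -0.613, -0.773]], 't': [549.66, 44.119, 1750.343]}
top cradle [([271.0, 250.0], 0.9)]
top barrel [([285.0, 252.0], 0.84), ([159.0, 262.0], 0.73), ([452.0, 239.0], 0.57)]
top end_stop [([252.0, 253.0], 0.57)]
top strap [([269.0, 216.0], 0.64)]
top strap_bar [([267.0, 216.0], 0.7)]
top deck [([268.0, 249.0], 0.82)]
{'fx': 558.678, 'fy': 558.678, 'cx': 310.244, 'cy': 239.943, 'R': [[-0.244, -0.97, -0.008], [-0.827, 0.213, -0.521], [0.507, -0.12, -0.854]], 't': [-28.092, 507.64, 1451.196]}
0.7 [160.04469285 500.03803158 245.760858  ] [[-0.952, 0.305, 0.0], [0.305, 0.952, 0.0], [-0.0, 0.0, -1.0]] 1.0050006931420907
```

```bash
python3 - <<'E'
import cv2,numpy as np
a=cv2.imread("pics/top0.png");b=cv2.imread("pics/scene0.png")
cv2.imwrite("pics/v1.png",np.vstack([np.hstack([a[:, :],])]))
c=cv2.resize(a[180:320,175:365],None,fx=4.2,fy=4.2,interpolation=cv2.INTER_CUBIC);cv2.imwrite("pics/v2.png",c)
c=cv2.resize(b[200:330,230:400],None,fx=4.5,fy=4.5,interpolation=cv2.INTER_CUBIC);cv2.imwrite("pics/v3.png",c)
E
```

```text
(no output)
```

View pics/v1.png

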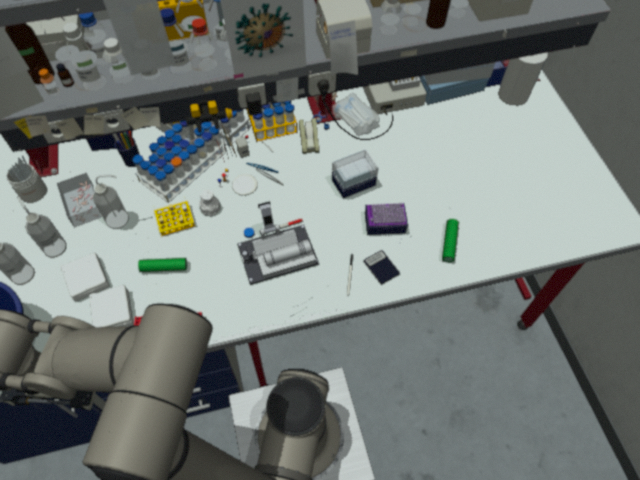

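View pics/v2.png

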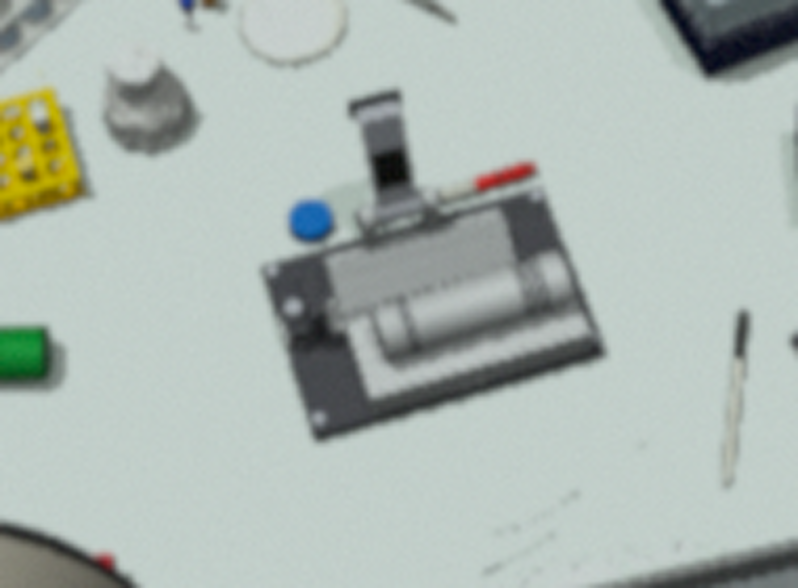

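View pics/v3.png

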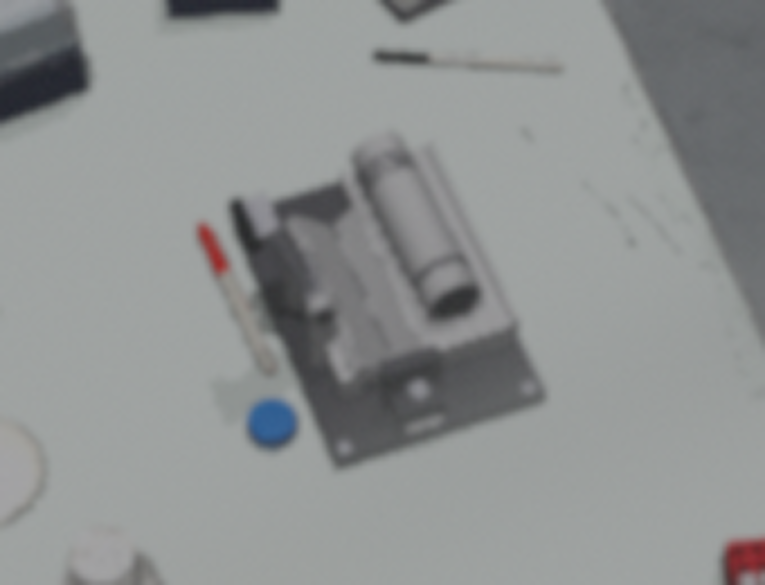

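Top view: the silver barrel is at about (285,252) on the cradle. The green cylinders at (159,262) and (452,239) are decoys because of their colour. The strap leans back at (268,212), and the stop is at the left (+y) end near (251,255). Next I'll fit the cradle pose from the plate corners.

```bash
cat > h.py <<'E'
import numpy as np
from scipy.optimize import least_squares
from scipy.spatial.transform import Rotation as Ro
def proj(c,X):
    p=np.atleast_2d(X)@np.array(c["R"]).T+np.array(c["t"]); return np.c_[c["fx"]*p[:,0]/p[:,2]+c["cx"],c["fy"]*p[:,1]/p[:,2]+c["cy"]]
def ray(c,uv,z):
    R=np.array(c["R"]);o=-R.T@np.array(c["t"]);d=R.T@np.array([(uv[0]-c["cx"])/c["fx"],(uv[1]-c["cy"])/c["fy"],1]);return o+d*(z-o[2])/d[2]
def cw(P,X): # cradle->world, P=(x,y,yaw)
    X=np.atleast_2d(X);c,s=np.cos(P[2]),np.sin(P[2]);return np.c_[P[0]+c*X[:,0]-s*X[:,1],P[1]+s*X[:,0]+c*X[:,1],X[:,2]]
def wc(P,X):
    X=np.atleast_2d(X);c,s=np.cos(P[2]),np.sin(P[2]);d=X[:,:2]-np.array(P[:2]);return np.c_[c*d[:,0]+s*d[:,1],-s*d[:,0]+c*d[:,1],X[:,2]]
E
python3 - <<'E'
from h import *
from cell import bot
t=bot.camera_info("top");s=bot.camera_info("scene")
ut=np.array([(263,268),(540,190),(603,352),(318,438)])/4.2+[175,180]
K=np.array([(63,105,12),(63,-115,12),(-87,-115,12),(-87,105,12)],float)
us=np.array([(337,465),(545,398)])/4.5+[230,200]
f=lambda P:np.r_[(proj(t,cw(P,K))-ut).ravel(),(proj(s,cw(P,K[[0,3]]))-us).ravel()]
r=least_squares(f,[400,100,0]);print(r.x,np.round(r.fun,1))
P=r.x
# barrel ends, top silhouette centre: axis ends approx at z 53
for uv in [(390,333),(562,280)]: print("barrel",wc(P,ray(t,np.array(uv)/4.2+[175,180],53)))
bar=(np.array([375,103])/4.2+[175,180]);
for q in (1.75,1.85,1.95):
  h=np.array([42-87*np.cos(q)+16*np.sin(q),0,68.3+87*np.sin(q)+16*np.cos(q)]); print(q,proj(t,cw(P,h)),bar)
g=bot.get_state();print(g["tool_pos"]); w=bot.camera_info("wrist");print({k:np.round(v,2).tolist() for k,v in w.items()}, "campos",-np.array(w["R"]).T@w["t"])
E
```

```text
[ 5.52653176e+02 -5.54231214e+01  6.85064904e-02] [-0.7 -0.7  0.5 -0.8  0.5 -0.2 -1.5 -0.3  0.2 -0.7  1.3 -0.9]
barrel [[-46.39159046  32.48017233  53.        ]]
barrel [[-43.2143441  -96.84228932  53.        ]]
1.75 [[264.97705956 206.29068992]] [264.28571429 204.52380952]
1.85 [[264.33001637 204.83547988]] [264.28571429 204.52380952]
1.95 [[263.74516004 203.64917286]] [264.28571429 204.52380952]
[160.04469285 500.03803158 245.760858  ]
{'fx': 367.88, 'fy': 367.88, 'cx': 319.14, 'cy': 233.69, 'R': [[0.3, 0.95, 0.0], [0.92, -0.29, 0.24], [0.23, -0.07, -0.97]], 't': [-525.51, -30.97, 388.96]} campos [ 97.59210009 520.42560847 384.7630037 ]
```

Call:
send_rows(
  series=[
    [-130,-107,0,0,0,-0.1],
    [-260,-214,0,0,0,-0.2],
    [-519,-429,0,0,0,-0.38],
    [-519,-429,0,0,0,-0.38],
    [-519,-429,0,0,0,-0.38],
    [-519,-429,0,0,0,-0.38],
    [-519,-429,0,0,0,-0.38],
    [-519,-429,0,0,0,-0.38],
    [-519,-429,0,0,0,-0.38],
    [-519,-429,0,0,0,-0.38],
    [-519,-429,0,0,0,-0.38],
    [-519,-429,0,0,0,-0.38],
  ],
)

```text
time: 1.9
tool_pos: [481.1, -1.2, 245.9]
tool_rot: [[-0.998, -0.07, 0.001], [-0.07, 0.998, 0.0], [-0.001, 0.0, -1.0]]
force: [0.9, 0.7, 0.5]
gripper_width: 1.002
```

Call:
send_rows(
  series=[
    [-20,-37,0,0,0,0],
    [-36,-66,0,0,0,0],
    [-36,-66,0,0,0,0],
    [-36,-66,0,0,0,0],
  ],
)

```text
time: 2.3
tool_pos: [520.7, -62.8, 245.3]
tool_rot: [[-0.998, -0.069, -0.001], [-0.069, 0.998, 0.001], [0.001, 0.001, -1.0]]
force: [-0.0, 0.1, 0.0]
gripper_width: 0.998
```

```bash
python3 - <<'E'
from cell import bot
import cv2,json,numpy as np
w=bot.camera_info("wrist"); im=bot.capture("wrist"); s=bot.get_state(); print(s["tool_pos"],s["time"])
json.dump({k:np.array(v).tolist() for k,v in w.items()},open("w1.json","w"))
cv2.imwrite("pics/w1.png",im[:,:,::-1]); cv2.imwrite("pics/w1v.png",cv2.resize(im[:,:,::-1],(800,600),interpolation=cv2.INTER_CUBIC))
for t in("cradle","barrel_center","end_stop","strap","strap_bar","strap_press"): print(t,[(np.round(d["uv"],1).tolist(),round(d["conf"],2)) for d in bot.spot_in("wrist",t)][:3])
E
```

```text
[520.36291303 -62.05507624 245.4793186 ] 2.35
cradle [([328.6, 242.0], 0.76)]
barrel_center [([289.6, 203.7], 0.91), ([585.6, 260.4], 0.55)]
end_stop [([406.1, 243.9], 0.79)]
strap [([324.6, 342.5], 0.96)]
strap_bar [([324.0, 340.8], 0.73)]
strap_press [([326.0, 344.0], 0.6)]
```

View pics/w1v.png

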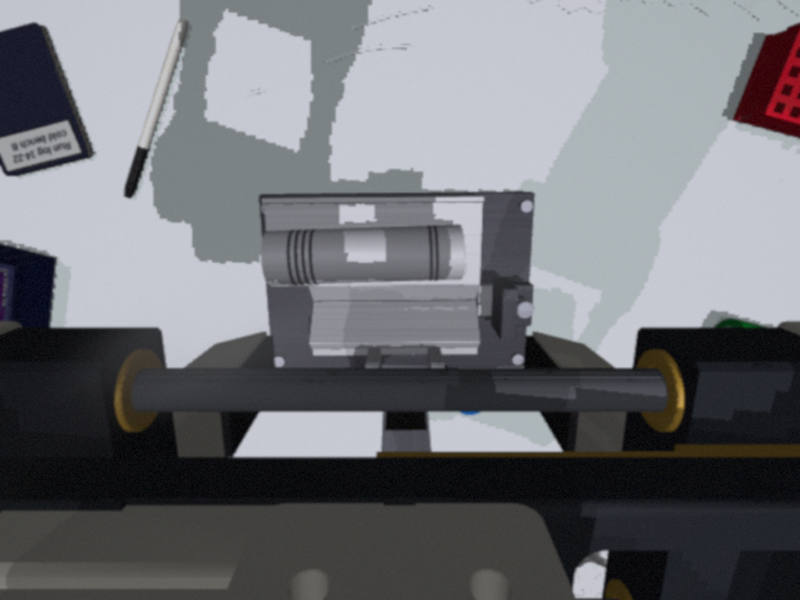

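```bash
python3 - <<'E'
from h import *
import json,cv2
w=json.load(open("w1.json"))
K=np.array([(-87,105,12),(-17,60,33),(27,60,43),(27,-75,43)],float); u=np.array([(533,193),(481,286),(478,346),(313,353)])/1.25
P0=[552.65,-55.42,.0685]
f=lambda P:(proj(w,cw(P,K))-u).ravel()
print("res0",np.round(f(P0),1))
r=least_squares(f,P0);P=r.x;print(P,np.round(r.fun,1))
Pm=P
for z in(53,):
  for uv in [(264,257),(466,252)]: print("barrel end",wc(Pm,ray(w,np.array(uv)/1.25,z)))
print("stop",[wc(Pm,ray(w,np.array(uv)/1.25,z)) for uv,z in [((503,300),63),((503,320),63)]])
for g in (1.0,):
  im=cv2.imread("pics/w1.png");im=cv2.resize(im[140:310,190:450],None,fx=3,fy=3,interpolation=cv2.INTER_CUBIC)
  def L(pts,col):
    q=(proj(w,cw(P,pts))-[190,140])*3; cv2.polylines(im,[q.astype(int).reshape(-1,1,2)],False,col,1)
  L([(63,105,12),(63,-115,12),(-87,-115,12),(-87,105,12),(63,105,12)],(0,0,255))
  L([(-17,-75,33),(-17,60,33),(0,60,16),(27,60,43),(27,-75,43)],(0,255,0))
  L([(-81,-105,33),(-81,60,33)],(255,0,0))
  L([(-20,75,63),(20,75,63)],(0,255,255))
  cv2.imwrite("pics/w1o.png",im)
E
```

```text
res0 [  3.4  -1.6   0.1  -2.3   2.2  -4.4  -3.2 -10.2]
[ 5.59077492e+02 -5.50140113e+01  1.13350216e-01] [-0.8  0.3 -1.   1.4  3.2 -0.8 -1.5 -0.8]
barrel end [[ -51.89898805 -100.53613324   53.        ]]
barrel end [[-49.18429542  46.57754947  53.        ]]
stop [array([[-14.61654553,  71.65034694,  63.        ]]), array([[ 0.55989806, 71.82867649, 63.        ]])]
```

View pics/w1o.png

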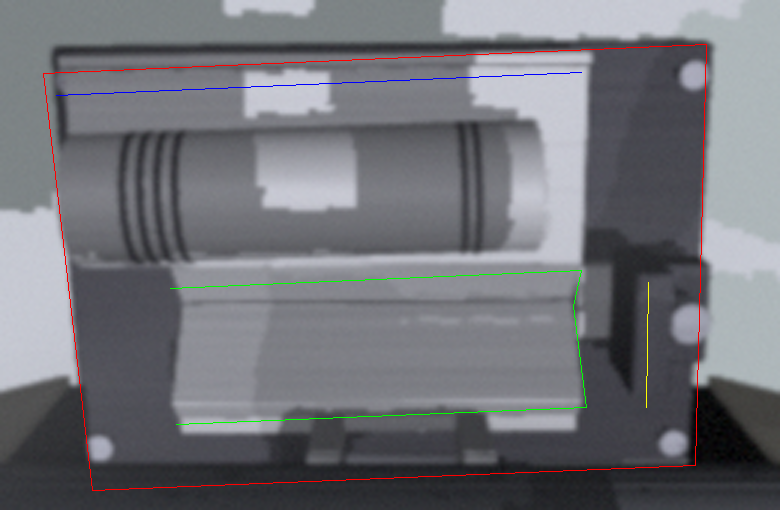

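```bash
python3 - <<'E'
from h import *
import json,cv2
w=json.load(open("w1.json"))
K=np.array([(-87,105,12),(-17,60,33),(27,60,43),(27,-75,43),(-17,-75,33),(-85,60,38),(-85,-105,38)],float); u=np.array([(710,43),(583,264),(583,402),(177,405),(175,267),(592,50),(54,49)])/3+[190,140]
f=lambda P:(proj(w,cw(P,K))-u).ravel()
r=least_squares(f,[552.65,-55.42,.0685],loss="soft_l1");P=r.x;print(P,np.round(f(P).reshape(-1,2),1).tolist())
b=[(60,196),(546,183)]
for uv in b: print("barrel end",wc(P,ray(w,np.array(uv)/3+[190,140],53)))
for uv in [(60,137),(538,122)]: print("barrel near sil",wc(P,ray(w,np.array(uv)/3+[190,140],60)))
print("stop top edge",[wc(P,ray(w,np.array(uv)/3+[190,140],63)) for uv in [(640,300),(636,380)]])
for uv in [(634,392)]:print("foot",wc(P,ray(w,np.array(uv)/3+[190,140],63)))
print("stop net",wc(P,ray(w,[406.1,243.9],55)))
np.save("P.npy",P)
E
```

```text
[ 5.54565342e+02 -5.57401614e+01  7.90155944e-02] [[1.7, -0.7], [-0.2, -0.3], [0.1, -0.4], [-1.8, -0.2], [-1.8, -0.0], [0.3, 0.5], [0.9, 2.5]]
barrel end [[ -44.11730279 -102.96358973   53.        ]]
barrel end [[-46.7555468   44.48800417  53.        ]]
barrel near sil [[-62.78418117 -99.43796988  60.        ]]
barrel near sil [[-65.89322557  40.66980694  60.        ]]
stop top edge [array([[-12.50438194,  72.31856492,  63.        ]]), array([[12.94157984, 72.2794422 , 63.        ]])]
foot [[16.83641093 71.84214506 63.        ]]
stop net [[-6.55249638 76.95006218 55.        ]]
```

Call:
send_rows(
  series=[
    [25,-13,0,0,0,-0.01],
    [50,-26,30,0,0,-0.01],
    [50,-26,75,0,0,-0.01],
    [50,-26,120,0,0,-0.01],
    [50,-26,155,0,0,-0.01],
    [50,-26,175,0,0,-0.01],
    [50,-26,181,0,0,-0.01],
    [50,-26,181,0,0,-0.01],
  ],
  hand=70,
)

```text
time: 3.45
tool_pos: [472.6, -91.6, 64.5]
tool_rot: [[-0.997, -0.081, -0.001], [-0.081, 0.997, 0.0], [0.001, 0.001, -1.0]]
force: [-0.1, -0.6, 0.0]
gripper_width: 0.7
```

Call:
send_rows(
  series=[
    [-5,0,0,0,0,0],
    [-10,0,0,0,0,0],
    [-14,0,0,0,0,0],
    [-18,0,0,0,0,0],
    [-22,0,0,0,0,0],
    [-26,0,0,0,0,0],
    [-30,0,0,0,0,0],
    [-34,0,0,0,0,0],
    [-37,0,0,0,0,0],
    [-40,0,0,0,0,0],
    [-43,0,0,0,0,0],
    [-46,0,0,0,0,0],
  ],
)

```text
time: 4.65
tool_pos: [518.8, -88.2, 64.7]
tool_rot: [[-0.997, -0.08, -0.0], [-0.08, 0.997, 0.0], [0.0, 0.0, -1.0]]
force: [-0.3, 0.1, 0.8]
gripper_width: 0.701
```

Call:
send_rows(
  series=[
    [-3,0,0,0,0,0],
    [-5,0,0,0,0,0],
    [-6,0,0,0,0,0],
    [-6,0,0,0,0,0],
  ],
)

```text
time: 5.05
tool_pos: [524.7, -87.7, 64.7]
tool_rot: [[-0.997, -0.08, 0.0], [-0.08, 0.997, 0.0], [-0.0, 0.0, -1.0]]
force: [0.4, -0.0, -0.2]
gripper_width: 0.698
```

```bash
python3 - <<'E'
from cell import bot
from h import *
import cv2,json
w=bot.camera_info("wrist"); im=bot.capture("wrist"); s=bot.get_state(); print(s["tool_pos"],s["time"],wc(np.load("P.npy"),s["tool_pos"]))
json.dump({k:np.array(v).tolist() for k,v in w.items()},open("w2.json","w"))
cv2.imwrite("pics/w2.png",im[:,:,::-1])
E
```

```text
[524.58326245 -87.72093538  64.67837036] 5.1 [[-32.41288385 -29.51440308  64.67837036]]
```

View pics/w2.png

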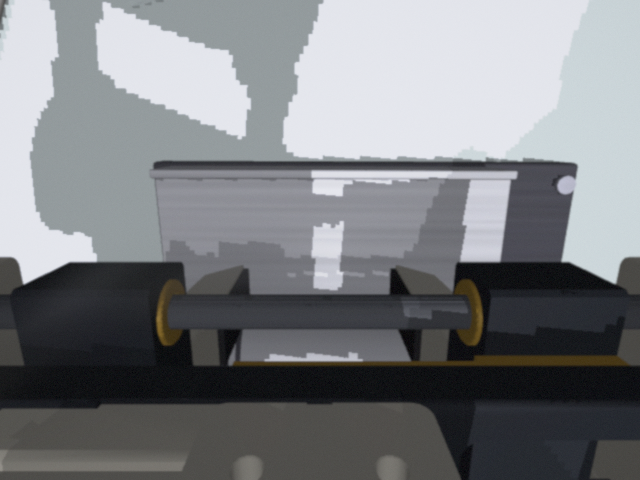

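Call:
send_rows(
  series=[
    [6,0,-5,0,0,0],
    [12,0,-20,0,0,0],
    [12,0,-50,0,0,0],
    [5,-15,-90,0,0,0],
    [-5,-35,-130,0,0,0],
    [-15,-60,-160,0,0,0],
    [-20,-70,-170,0,0,0],
    [-20,-70,-170,0,0,0],
    [-20,-70,-170,0,0,0],
  ],
  hand=0,
)

```text
time: 6.0
tool_pos: [549.2, -155.5, 234.0]
tool_rot: [[-0.997, -0.08, -0.001], [-0.08, 0.997, 0.001], [0.001, 0.001, -1.0]]
force: [0.1, -0.3, -0.1]
gripper_width: 0.015
```

```bash
python3 - <<'E'
from cell import bot
from h import *
import cv2,json
w=bot.camera_info("wrist"); im=bot.capture("wrist"); s=bot.get_state(); P=np.load("P.npy");print(s["tool_pos"],s["time"],wc(P,s["tool_pos"]))
json.dump({k:np.array(v).tolist() for k,v in w.items()},open("w3.json","w"))
for X in [(0,-100,44),(0,40,44),(0,72,63),(-17,60,33)]: print(X,proj(w,cw(P,X)))
im=np.ascontiguousarray(im[:,:,::-1]);cv2.imwrite("pics/w3.png",im)
cv2.imwrite("pics/w3v.png",cv2.resize(im[130:330,290:556],None,fx=3,fy=3,interpolation=cv2.INTER_CUBIC))
E
```

```text
[ 548.99563859 -155.0890922   233.55370485] 6.05 [[-13.39427452 -98.59931577 233.55370485]]
(0, -100, 44) [[317.1635312  229.57255949]]
(0, 40, 44) [[469.28895139 229.8404481 ]]
(0, 72, 63) [[514.69986129 234.98901321]]
(-17, 60, 33) [[487.77189754 209.52415903]]
```

View pics/w3v.png

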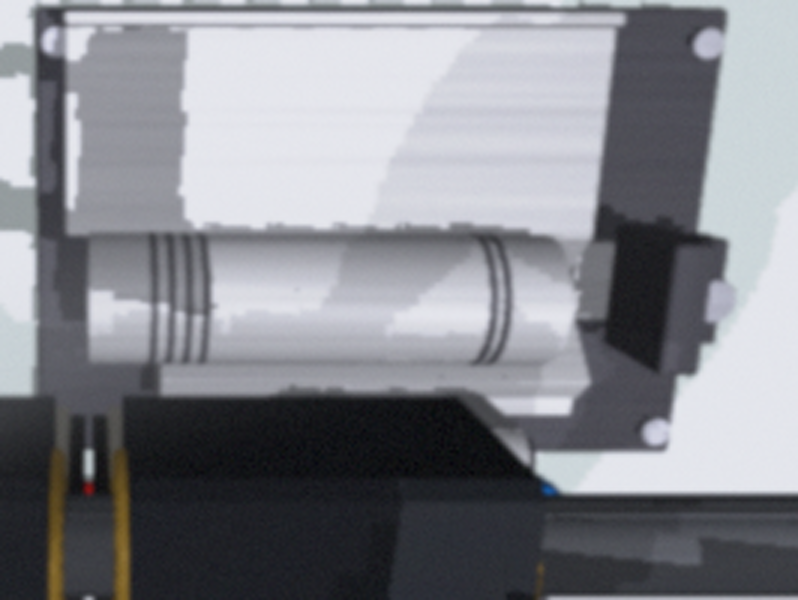

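The image shows the barrel seated in the V (crop rows 235–362, left end at col 88). The stop face is at col ≈676 with a gap of about 30 mm. Next I'll descend behind the -y end and push.

Call:
send_rows(
  series=[
    [-8,-31,0,0,0,0],
    [-8,-31,40,0,0,0],
    [-8,-31,85,0,0,0],
    [-8,-31,125,0,0,0],
    [-8,-31,155,0,0,0],
    [-8,-31,170,0,0,0],
    [-8,-31,174,0,0,0],
    [-8,-31,174,0,0,0],
  ],
)

```text
time: 6.85
tool_pos: [559.9, -185.3, 59.8]
tool_rot: [[-0.997, -0.081, -0.002], [-0.081, 0.997, 0.001], [0.002, 0.001, -1.0]]
force: [0.1, -0.1, 0.7]
gripper_width: 0.007
```

Call:
send_rows(
  series=[
    [0,2,0,0,0,0],
    [0,4,0,0,0,0],
    [0,6,0,0,0,0],
    [0,8,0,0,0,0],
    [0,10,0,0,0,0],
    [0,12,0,0,0,0],
    [0,14,0,0,0,0],
    [0,16,0,0,0,0],
    [0,16,0,0,0,0],
  ],
)

```text
time: 7.75
tool_pos: [559.4, -170.2, 60.7]
tool_rot: [[-0.997, -0.08, 0.0], [-0.08, 0.997, -0.0], [-0.0, -0.0, -1.0]]
force: [0.2, -0.3, -0.0]
gripper_width: 0.006
```

Call:
send_rows(
  series=[
    [0,2,0,0,0,0],
    [0,4,0,0,0,0],
    [0,6,0,0,0,0],
    [0,8,0,0,0,0],
  ],
)

```text
time: 8.15
tool_pos: [558.7, -162.2, 60.8]
tool_rot: [[-0.997, -0.08, 0.0], [-0.08, 0.997, -0.0], [-0.0, -0.0, -1.0]]
force: [-0.2, -1.8, -1.0]
gripper_width: 0.005
```

Call:
send_rows(
  series=[
    [0,1.5,0,0,0,0],
    [0,3,0,0,0,0],
    [0,4.5,0,0,0,0],
    [0,6,0,0,0,0],
  ],
)

```text
time: 8.55
tool_pos: [558.3, -156.2, 60.7]
tool_rot: [[-0.997, -0.08, 0.0], [-0.08, 0.997, 0.0], [-0.0, 0.0, -1.0]]
force: [0.8, -2.2, 1.1]
gripper_width: 0.002
```

Call:
send_rows(
  series=[
    [0,1.5,0,0,0,0],
    [0,3,0,0,0,0],
    [0,4.5,0,0,0,0],
    [0,6,0,0,0,0],
    [0,7.5,0,0,0,0],
    [0,9,0,0,0,0],
  ],
)

```text
time: 9.15
tool_pos: [557.5, -147.2, 60.7]
tool_rot: [[-0.997, -0.08, 0.0], [-0.08, 0.997, 0.0], [-0.0, 0.0, -1.0]]
force: [-0.2, -2.1, 1.4]
gripper_width: 0.005
```

```bash
python3 - <<'E'
from cell import bot
from h import *
import cv2
a=bot.capture("scene")[:,:,::-1]; b=bot.capture("top")[:,:,::-1]; w=bot.capture("wrist")[:,:,::-1]
f=lambda i,r:cv2.resize(i[r[0]:r[1],r[2]:r[3]],(400,400),interpolation=cv2.INTER_CUBIC)
cv2.imwrite("pics/c4.png",np.hstack([f(a,(230,310,280,360)),f(w,(150,350,350,550))]))
E
```

```text
(no output)
```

View pics/c4.png

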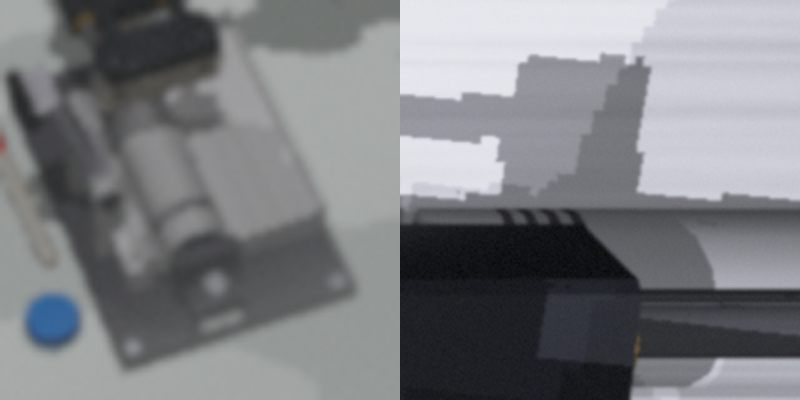

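Call:
send_rows(
  series=[
    [0,0.7,0,0,0,0],
    [0,1.4,0,0,0,0],
  ],
)

```text
time: 9.5
tool_pos: [557.4, -146.0, 60.7]
tool_rot: [[-0.997, -0.08, 0.0], [-0.08, 0.997, -0.0], [-0.0, -0.0, -1.0]]
force: [1.4, -2.5, 0.3]
gripper_width: 0.006
```

Call:
send_rows(
  series=[
    [0,0.4,0,0,0,0],
    [0,0.8,0,0,0,0],
  ],
)

```text
time: 9.7
tool_pos: [557.4, -145.2, 60.7]
tool_rot: [[-0.997, -0.08, 0.0], [-0.08, 0.997, -0.0], [-0.0, -0.0, -1.0]]
force: [0.6, -2.3, 0.1]
gripper_width: 0.007
```

Call:
send_rows(
  series=[
    [0,0.4,0,0,0,0],
    [0,0.8,0,0,0,0],
  ],
)

```text
time: 9.9
tool_pos: [557.3, -144.3, 60.7]
tool_rot: [[-0.997, -0.08, 0.0], [-0.08, 0.997, 0.0], [-0.0, 0.0, -1.0]]
force: [0.8, -1.9, 0.6]
gripper_width: 0.005
```

Call:
send_rows(
  series=[
    [0,0.3,0,0,0,0],
    [0,0.6,0,0,0,0],
  ],
)

```text
time: 10.1
tool_pos: [557.2, -143.7, 60.8]
tool_rot: [[-0.997, -0.08, 0.0], [-0.08, 0.997, 0.0], [-0.0, 0.0, -1.0]]
force: [-0.1, -1.7, 0.5]
gripper_width: 0.006
```

Call:
send_rows(
  series=[
    [0,0.3,0,0,0,0],
    [0,0.6,0,0,0,0],
  ],
)

```text
time: 10.3
tool_pos: [557.2, -143.1, 60.7]
tool_rot: [[-0.997, -0.08, 0.0], [-0.08, 0.997, 0.0], [-0.0, 0.0, -1.0]]
force: [0.6, -2.9, 0.3]
gripper_width: 0.004
```

Call:
send_rows(
  series=[
    [0,0.3,0,0,0,0],
    [0,0.6,0,0,0,0],
  ],
)

```text
time: 10.5
tool_pos: [557.1, -142.6, 60.7]
tool_rot: [[-0.997, -0.08, 0.0], [-0.08, 0.997, -0.0], [-0.0, -0.0, -1.0]]
force: [1.1, -3.9, 0.5]
gripper_width: 0.007
```

Call:
send_rows(
  series=[
    [0,0.2,0,0,0,0],
    [0,0.4,0,0,0,0],
  ],
)

```text
time: 10.7
tool_pos: [557.2, -142.5, 60.8]
tool_rot: [[-0.997, -0.08, 0.0], [-0.08, 0.997, -0.001], [-0.0, -0.001, -1.0]]
force: [0.4, -5.4, 1.3]
gripper_width: 0.004
```

Call:
send_rows(
  series=[
    [0,0.4,0,0,0,0],
    [0,0.4,0,0,0,0],
    [0,0.4,0,0,0,0],
  ],
)

```text
time: 11.0
tool_pos: [557.2, -142.5, 60.8]
tool_rot: [[-0.997, -0.08, 0.0], [-0.08, 0.997, -0.001], [-0.0, -0.001, -1.0]]
force: [-0.2, -6.5, 0.4]
gripper_width: 0.004
```

Contact confirmed: the force rose to 6.5 N with no travel, so the stop is holding. Next I'll retreat and view the strap from behind.

Call:
send_rows(
  series=[
    [0,-6,0,0,0,0],
    [0,-15,-5,0,0,0],
    [0,-15,-45,0,0,0],
    [0,-15,-90,0,0,0],
    [0,-15,-135,0,0,0],
    [-10,-5,-175,0,0,0],
    [-30,15,-190,0,0,0],
    [-60,40,-190,0,0,0],
    [-90,70,-190,0,0,0],
    [-119,87,-190,0,0,0],
    [-119,87,-190,0,0,0],
    [-119,87,-190,0,0,0],
  ],
  hand=65,
)

```text
time: 12.2
tool_pos: [668.5, -45.2, 250.1]
tool_rot: [[-0.997, -0.081, -0.002], [-0.081, 0.997, 0.0], [0.002, 0.001, -1.0]]
force: [-0.3, -0.6, -0.7]
gripper_width: 0.654
```

```bash
python3 - <<'E'
from cell import bot
from h import *
import cv2,json
w=bot.camera_info("wrist"); im=bot.capture("wrist"); s=bot.get_state(); P=np.load("P.npy");print(s["tool_pos"],s["time"],wc(P,s["tool_pos"]))
json.dump({k:np.array(v).tolist() for k,v in w.items()},open("w5.json","w"))
B=lambda q,r=87,o=16:(42-r*np.cos(q)+o*np.sin(q),0,68.3+r*np.sin(q)+o*np.cos(q))
for X in [(0,-68,44),(0,72,63),B(1.75),B(1.85),B(1.95),(42,19,77),(42,-19,77)]: print(X,proj(w,cw(P,X)))
im=np.ascontiguousarray(im[:,:,::-1]);cv2.imwrite("pics/w5.png",im)
cv2.imwrite("pics/w5v.png",cv2.resize(im[60:320,180:460],None,fx=2.3,fy=2.3,interpolation=cv2.INTER_CUBIC))
E
```

```text
[668.15284181 -45.88428838 250.40062173] 12.25 [[114.01105161   0.85927426 250.40062173]]
(0, -68, 44) [[239.57462026  83.56195249]]
(0, 72, 63) [[403.92495665  80.74287394]]
(np.float64(73.2511819914888), 0, np.float64(151.05484048764066)) [[316.0039316  180.20096616]]
(np.float64(81.35675472133742), 0, np.float64(147.5214987096589)) [[316.02427857 192.03023757]]
(np.float64(89.06908776762387), 0, np.float64(143.19660190371604)) [[316.05353206 202.57617194]]
(42, 19, 77) [[339.96910607 132.68912814]]
(42, -19, 77) [[293.53953606 132.50863438]]
```

View pics/w5v.png

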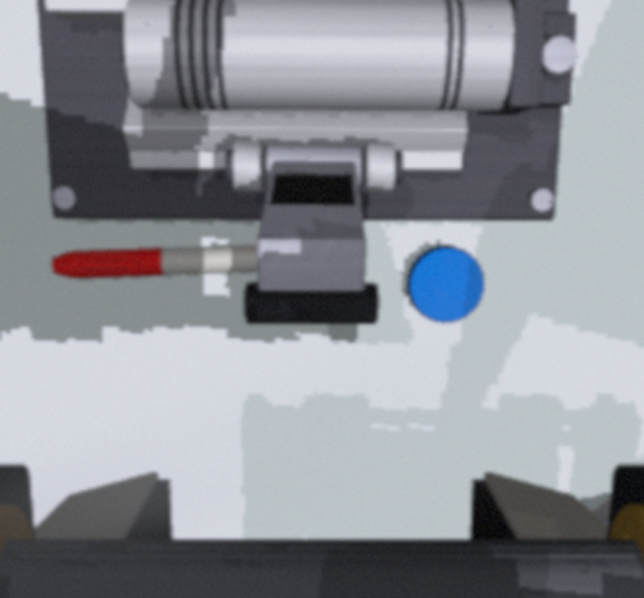

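Call:
send_rows(
  series=[
    [16,0,20,0,0,0],
    [32,-1,50,0,0,0],
    [32,-1,80,0,0,0],
    [32,-1,98,0,0,0],
    [32,-1,103,0,0,0],
    [32,-1,103,0,0,0],
  ],
)

```text
time: 12.85
tool_pos: [636.3, -49.9, 147.8]
tool_rot: [[-0.997, -0.079, -0.001], [-0.079, 0.997, 0.0], [0.001, 0.0, -1.0]]
force: [-0.1, 0.2, 1.2]
gripper_width: 0.65
```

Call:
send_rows(
  series=[
    [0,0,0,0,0,0],
    [0,0,0,0,0,0],
    [0,0,0,0,0,0],
    [0,0,0,0,0,0],
    [0,0,0,0,0,0],
    [0,0,0,0,0,0],
  ],
  hand=0,
  newtons=25,
)

```text
time: 13.45
tool_pos: [637.4, -50.2, 148.8]
tool_rot: [[-0.997, -0.08, 0.002], [-0.08, 0.997, -0.002], [-0.002, -0.002, -1.0]]
force: [-0.4, -5.0, 2.3]
gripper_width: 0.409
```

```bash
python3 - <<'E'
from cell import bot
from h import *
s=bot.get_state(); P=np.load("P.npy");c=wc(P,s["tool_pos"])[0];print(c,s["gripper_width"],s["force"],s["time"])
B=lambda q:np.array([42-87*np.cos(q)+16*np.sin(q),68.3+87*np.sin(q)+16*np.cos(q)])
b0=B(1.855);print(b0)
for q in np.arange(1.75,-0.06,-0.1).tolist()+[0,-.02]: d=B(q)-b0; print(round(q,2),np.round([-d[0],-d[1]],1))
E
```

```text
[ 83.05901717  -1.05682965 148.77408614] 0.4092571537782244 [-0.43299872 -4.98087562  2.31213621] 13.45
[ 81.75236861 147.32372549]
1.75 [ 8.5 -3.7]
1.65 [16.9 -6.4]
1.55 [25.6 -8.3]
1.45 [34.4 -9.3]
1.35 [43.2 -9.4]
1.25 [52.  -8.6]
1.15 [60.7 -6.9]
1.05 [69.2 -4.4]
0.95 [77.3 -1.1]
0.85 [85.2  3.1]
0.75 [92.5  8. ]
0.65 [99.3 13.6]
0.55 [105.6  19.9]
0.45 [111.1  26.8]
0.35 [116.   34.2]
0.25 [120.1  42. ]
0.15 [123.4  50.2]
0.05 [125.8  58.7]
-0.05 [127.4  67.4]
0 [126.8  63. ]
-0.02 [127.1  64.8]
```

Call:
send_rows(
  series=[
    [4,-0.8,-2,0,0,0],
    [8.5,-0.8,-3.7,0,0,0],
    [17,-0.8,-6.4,0,0,0],
    [25.6,-0.8,-8.3,0,0,0],
    [34.4,-0.8,-9.3,0,0,0],
    [43.2,-0.8,-9.4,0,0,0],
    [52,-0.8,-8.6,0,0,0],
    [60.7,-0.8,-6.9,0,0,0],
  ],
)

```text
time: 14.25
tool_pos: [579.0, -54.9, 156.7]
tool_rot: [[-0.997, -0.08, 0.008], [-0.08, 0.997, -0.001], [-0.008, -0.002, -1.0]]
force: [5.7, -0.0, 3.3]
gripper_width: 0.408
```

Call:
send_rows(
  series=[
    [8.5,0,2.5,0,0,0],
    [16.6,0,5.8,0,0,0],
    [24.5,0,10,0,0,0],
    [31.8,0,14.9,0,0,0],
    [38.6,0,20.5,0,0,0],
    [44.9,0,26.8,0,0,0],
    [50.4,0,33.7,0,0,0],
    [55.3,0,41.1,0,0,0],
    [59.4,0,48.9,0,0,0],
  ],
)

```text
time: 15.15
tool_pos: [516.8, -59.7, 107.0]
tool_rot: [[-0.997, -0.08, 0.001], [-0.08, 0.997, -0.001], [-0.001, -0.001, -1.0]]
force: [-5.1, -2.4, 9.1]
gripper_width: 0.409
```

Call:
send_rows(
  series=[
    [2,0,4,0,0,0],
    [3.3,0,8.2,0,0,0],
    [4.5,0,12.5,0,0,0],
    [5.5,0,16.5,0,0,0],
    [6,0,18.5,0,0,0],
    [6,0,18.5,0,0,0],
  ],
)

```text
time: 15.75
tool_pos: [510.0, -60.2, 87.5]
tool_rot: [[-0.997, -0.08, -0.002], [-0.08, 0.997, -0.0], [0.002, -0.0, -1.0]]
force: [-5.4, -3.8, 3.1]
gripper_width: 0.408
```

```bash
python3 - <<'E'
from cell import bot
from h import *
s=bot.get_state(); P=np.load("P.npy");c=wc(P,s["tool_pos"])[0];print(c,s["gripper_width"],s["force"],s["time"])
E
```

```text
[-44.74007965  -0.89850272  87.46768982] 0.40828005011016016 [-5.41052085 -3.79589213  3.13920845] 15.75
```

Call:
send_rows(
  series=[
    [0,0,1,0,0,0],
    [0,0,2,0,0,0],
    [0,0,2,0,0,0],
  ],
)

```text
time: 16.05
tool_pos: [509.6, -60.2, 85.6]
tool_rot: [[-0.997, -0.081, -0.003], [-0.081, 0.997, -0.0], [0.003, 0.0, -1.0]]
force: [-7.1, -3.7, 6.1]
gripper_width: 0.406
```

Call:
send_rows(
  series=[
    [0,0,1,0,0,0],
    [0,0,2,0,0,0],
    [0,0,2,0,0,0],
  ],
)

```text
time: 16.35
tool_pos: [509.3, -60.2, 83.5]
tool_rot: [[-0.997, -0.081, -0.004], [-0.081, 0.997, -0.0], [0.004, 0.0, -1.0]]
force: [-8.3, -4.7, 6.0]
gripper_width: 0.409
```

Call:
send_rows(
  series=[
    [0.5,0,1,0,0,0],
    [1,0,2,0,0,0],
    [1,0,2,0,0,0],
  ],
)

```text
time: 16.65
tool_pos: [509.0, -60.2, 81.6]
tool_rot: [[-0.997, -0.081, -0.002], [-0.081, 0.997, -0.0], [0.003, -0.0, -1.0]]
force: [-6.1, -3.3, 6.4]
gripper_width: 0.407
```

Call:
send_rows(
  series=[
    [0,0,1,0,0,0],
    [0,0,2,0,0,0],
    [0,0,2,0,0,0],
  ],
)

```text
time: 16.95
tool_pos: [508.9, -60.3, 80.4]
tool_rot: [[-0.997, -0.081, -0.002], [-0.081, 0.997, -0.0], [0.002, -0.0, -1.0]]
force: [-10.5, -3.5, 13.5]
gripper_width: 0.409
```

Call:
send_rows(
  series=[
    [0.5,0,1,0,0,0],
    [1,0,2,0,0,0],
    [1,0,2,0,0,0],
    [1,0,2,0,0,0],
  ],
)

```text
time: 17.35
tool_pos: [508.9, -60.3, 79.9]
tool_rot: [[-0.997, -0.081, 0.001], [-0.081, 0.997, -0.001], [-0.0, -0.001, -1.0]]
force: [-11.0, -0.9, 24.8]
gripper_width: 0.412
```

Call:
send_rows(
  series=[
    [0,0,-2,0,0,0],
    [0,0,-2,0,0,0],
    [0,0,-2,0,0,0],
    [0,0,-2,0,0,0],
  ],
  hand=60,
)

```text
time: 17.75
tool_pos: [509.2, -59.9, 78.9]
tool_rot: [[-0.997, -0.08, -0.0], [-0.08, 0.997, 0.0], [0.0, 0.0, -1.0]]
force: [0.0, 0.7, -0.4]
gripper_width: 0.593
```

Call:
send_rows(
  series=[
    [0,0,-20,0,0,0],
    [0,0,-60,0,0,0],
    [0,0,-100,0,0,0],
    [0,0,-140,0,0,0],
    [0,0,-165,0,0,0],
    [0,0,-165,0,0,0],
    [0,0,-165,0,0,0],
  ],
  hand=60,
)

```text
time: 18.45
tool_pos: [509.2, -60.0, 243.9]
tool_rot: [[-0.997, -0.08, 0.0], [-0.08, 0.997, 0.0], [-0.0, 0.0, -1.0]]
force: [0.3, 0.3, -0.5]
gripper_width: 0.599
```

```bash
python3 - <<'E'
from cell import bot
from h import *
import cv2
w=bot.camera_info("wrist"); im=bot.capture("wrist"); s=bot.get_state(); P=np.load("P.npy");print(s["tool_pos"],s["time"],s["force"],wc(P,s["tool_pos"]))
B=lambda q:(42-87*np.cos(q)+16*np.sin(q),0,68.3+87*np.sin(q)+16*np.cos(q))
for X in [(0,-68,44),(0,72,63),B(0),B(.1)]: print(X,proj(w,cw(P,X)))
im=np.ascontiguousarray(im[:,:,::-1]);cv2.imwrite("pics/w6.png",im)
cv2.imwrite("pics/w6v.png",cv2.resize(im[120:320,190:450],None,fx=3,fy=3,interpolation=cv2.INTER_CUBIC))
E
```

```text
[508.71118016 -59.90924774 243.09351824] 18.5 [-0.81821067 -0.67804618  0.46569766] [[-46.04017251  -0.53665353 243.09351824]]
(0, -68, 44) [[248.74319619 259.28194177]]
(0, 72, 63) [[397.55071208 266.10383579]]
(np.float64(-45.0), 0, np.float64(84.3)) [[319.19825541 223.01826201]]
(np.float64(-42.968027712838996), 0, np.float64(92.90557389272246)) [[319.19612888 227.76817637]]
```

View pics/w6v.png

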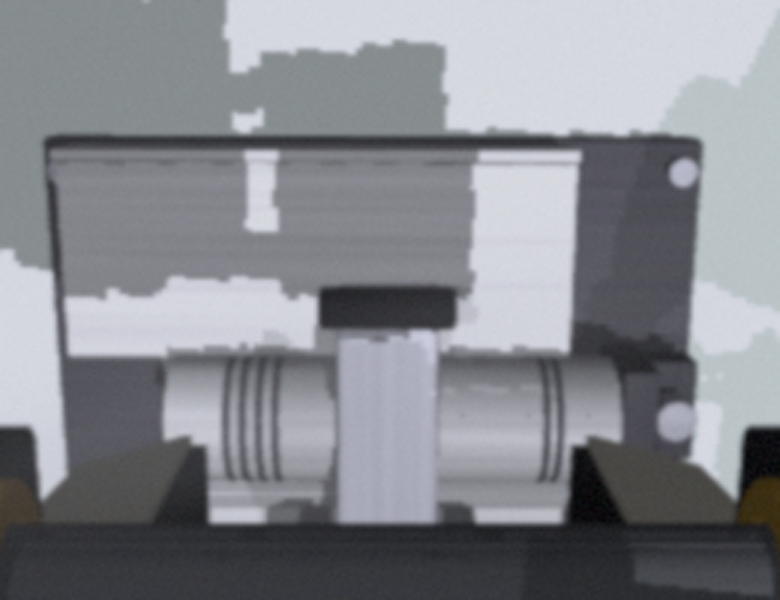

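Bar centre at crop (388,307), i.e. pixel (319.3,222.3), against (319.2,223.0) predicted for q=0. The barrel end still meets the stop at crop col ≈622. One confirming press from above on the strap face is left.

Call:
send_rows(
  series=[
    [-10,0,0,0,0,0],
    [-19,0,30,0,0,0],
    [-19,0,75,0,0,0],
    [-19,0,115,0,0,0],
    [-19,0,138,0,0,0],
    [-19,0,146,0,0,0],
    [-19,0,148,0,0,0],
    [-19,0,148,0,0,0],
  ],
  hand=0,
)

```text
time: 19.3
tool_pos: [528.7, -58.6, 96.6]
tool_rot: [[-0.997, -0.08, 0.0], [-0.08, 0.997, -0.0], [-0.0, -0.0, -1.0]]
force: [-0.3, -0.5, 0.1]
gripper_width: 0.01
```

Call:
send_rows(
  series=[
    [0,0,1,0,0,0],
    [0,0,2,0,0,0],
    [0,0,3,0,0,0],
    [0,0,4,0,0,0],
  ],
)

```text
time: 19.7
tool_pos: [528.4, -58.6, 92.6]
tool_rot: [[-0.997, -0.08, 0.001], [-0.08, 0.997, -0.0], [-0.001, -0.0, -1.0]]
force: [-0.6, 0.3, -0.3]
gripper_width: 0.005
```

Call:
send_rows(
  series=[
    [0,0,1,0,0,0],
    [0,0,2,0,0,0],
    [0,0,3,0,0,0],
    [0,0,3,0,0,0],
  ],
)

```text
time: 20.1
tool_pos: [528.3, -58.6, 91.1]
tool_rot: [[-0.997, -0.08, 0.001], [-0.08, 0.997, -0.0], [-0.001, -0.0, -1.0]]
force: [-6.0, 1.8, 16.1]
gripper_width: 0.003
```

Contact is at tip height ≈72.1 mm (nominal 72.3 for q=0), and it holds 16 N. Retreating.

Call:
send_rows(
  series=[
    [0,0,-4,0,0,0],
    [0,0,-20,0,0,0],
    [0,0,-60,0,0,0],
    [0,0,-100,0,0,0],
    [20,0,-140,0,0,0],
    [20,0,-155,0,0,0],
    [20,0,-155,0,0,0],
    [20,0,-155,0,0,0],
  ],
)

```text
time: 20.9
tool_pos: [508.1, -60.1, 243.5]
tool_rot: [[-0.997, -0.08, -0.001], [-0.08, 0.997, 0.0], [0.001, 0.0, -1.0]]
force: [0.3, 0.3, 0.1]
gripper_width: 0.007
```

```bash
python3 - <<'E'
from cell import bot
import cv2,numpy as np
im=np.ascontiguousarray(bot.capture("wrist")[:,:,::-1]);cv2.imwrite("pics/w7.png",im)
a=cv2.imread("pics/w6.png");c=lambda i:i[225:300,350:430]
cv2.imwrite("pics/w7v.png",np.hstack([cv2.resize(c(i),None,fx=4.9,fy=4.9,interpolation=cv2.INTER_CUBIC) for i in(a,im)]))
s=bot.get_state();print(s["tool_pos"],s["time"],s["force"])
E
```

```text
[507.79352143 -60.03050857 242.81378547] 20.95 [ 0.28223458  0.20162556 -0.63818769]
```

View pics/w7v.png

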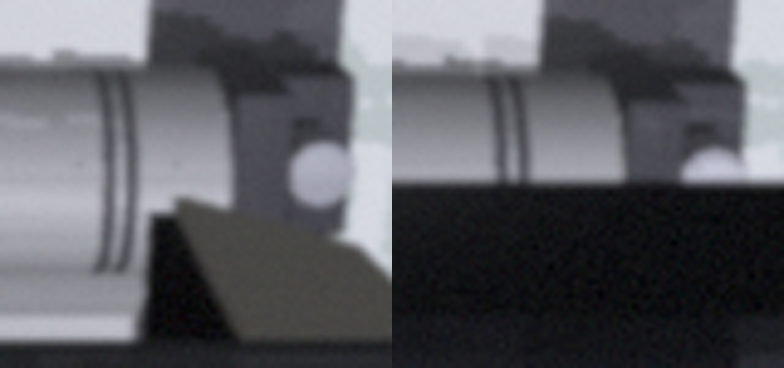

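The barrel end sits against the stop plate with no visible gap, and that is unchanged by the press. Handing in.

```bash
python3 -c "
from cell import bot
print(bot.job_done())"
```

```text
the job is handed in; nothing more can be done
None
```

I rolled the barrel into the V, slid it to the depth stop, swung the strap shut on it and handed the job in at about 21 s of the 62 s allowed. The system gave no verdict, so the result rests on my own checks:

- **In the V:** I rolled the barrel across the deck with two open fingers, and the wrist image showed it seated where the calibration predicted.
- **Depth stop:** Pushing the barrel's end took about 2 N while sliding. The force then rose to 6.5 N with no further travel, so it was touching the stop and well under the 15 N that would slip it. The contact point matched the stop position I had measured (72.3 mm against 72 mm). The last picture shows no gap between barrel and stop.
- **Strap:** I gripped the crossbar by its ends, followed its arc down and pressed to 25 N until it stopped moving. Afterwards the bar was within 1 pixel of where a closed strap would show. A second press from above met the strap face at about 72.1 mm (72.3 mm is fully closed) and held 16 N.
- **Disagreement:** The gripper ended about 4 mm lower than I planned when the strap came to bear. I take this to be an offset in where it held the bar, since the second press and the picture both show the strap shut.
- **At hand-in:** The arm was clear of everything, with no contact force on the tool.

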